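# Slide a loaded sample tray across a gap into the reader's bay until its catch snaps

## Task

Slide the loaded sample tray off the white loading stand, across the open gap and into the grey reader's tray bay; do not lift and carry it, keep it level all the way so that neither end sags into the gap, and keep the steel dish and the round reference tile in their pockets. Push it home gently against the bay's sprung bumper, never straining it against the bay with more than about 15 N, until the catch snaps and holds it there, then let go. Leave the two vials and the spare dish beyond it alone.

Things in the scene. Friction and masses are not known exactly. Their poses are not given: they have to be found in the camera images.
- tray: Aluminium sample tray, 150 mm long (y) x 80 wide (x), about 0.24 kg (varies), carrying a dish and a round tile (0.16 kg). Origin: middle of its flat underside; +y towards its nose, which goes in first, z up. Base 7 mm thick; its side flanges (outer 7 mm each side) run under the bay's lips. Pocket walls are 15 mm above the underside, the load up to 22 mm.
- tray_handle (a point): Middle of the faces of the tray's upright handle plate, 48 mm above the underside and 70 mm behind the tray's middle; axes as the tray's. Plate 46 mm wide (x), 5 mm thick (y), its top 63 mm above the underside. Pinch it fore and aft (fingers closing along y): free for 15 mm behind it down to the deck, and above the load (22 mm) in front of it.
- bay_mouth (a point): Fixed bay: middle of its mouth edge, at the height of its deck; +y is the way in, z up. Channel for the tray 82.5 mm wide; lips over the flanges leave 9 mm above the deck (2 mm play). Lead-in over the first 16 mm: sides flare, deck falls 4.5 mm, lips rise 5.5 mm. The tray is home with its middle 74 to 105 mm past this point: the end block is clamped at a different setting each time and is not measured, so feel for it.
- stand_edge (a point): Fixed white sheet-metal loading stand: middle of the exit edge of its deck, at deck height; +y (within 2 degrees of the bay's) points across the gap to the bay, z up. Deck about 46 mm above the desk, 185 mm long, between 6 mm high side fences 92 mm apart. It may stand up to 1.5 mm higher or lower than the bay's deck. Gap to the bay's mouth 90 to 100 mm: more than half the tray.
- bumper (a joint): Sprung rubber bumper on the black end block at the inner end of the bay, m: 0 = free, grows as the tray's nose presses it, solid at 0.0075. Needs 2 N to start and about 0.6 N more per mm. The catch snaps when the tray has pressed it by 5 mm (about 5 N, some 8 N with friction); let go, the tray then springs back under 1 mm and the bumper stays pressed.
- catch (a joint): Spring catch in the bay's deck, m: 0 = risen. The tray's nose pushes it down (about 0.003) for the last 10 to 15 mm, then it snaps up to 0 into a slot 8 mm behind the nose in the tray's underside and holds the tray in. Pushing down takes 1 to 2 N.
- dish_center (a point): Centre of the empty steel sample dish, 57 mm across and 15 high, loose in one of the tray's two pockets (front or rear).
- ref_tile_center (a point): Centre of the round reference tile, white in a black holder, 50 mm across and 12 high, 0.12 kg, loose in the other pocket.
- vial_blue: Small glass vial with a blue cap, 25 mm across, 62 high, standing on the desk beyond the gap. A bystander. Origin under its foot.
- vial_white: Small glass vial with a white cap, 25 mm across, 62 high, standing on the desk. A bystander. Origin under its foot.
- spare_dish: Another steel dish, 57 mm across and 15 high, on the desk beyond the stand. A bystander. Origin under it.
Things that resemble listed ones, but are neither listed nor needed, are in the scene too. There is more than one size of the tray; the job needs the larger. Leave any green look-alike of the part that bears ref_tile_center alone.

How it is judged:
By the outcome, as a careful person would: the job done as asked, in the order asked, and still so for the second after the job is handed in, with the robot touching nothing.
It also fails if it takes over 72 s, if anything falls off the work surface, if the arm or the gripper's body presses on something with over 40 N, if the wrist force passes 120 N, or if a joint passes its speed limit or range.

## Robot

A 7-joint arm with a two-finger parallel gripper is mounted at the origin on a cart in front of the work surface, level with it; the furniture and walls round the work are solid. World frame = base frame: x ahead of the robot, y to its left, z up, the work surface at z = 0. Lengths are in mm, angles in rad, forces in N, time in s.
With the tool pointing down it reaches from about 400 to 850 mm from the base axis. Payload 4.4 kg.
Tool frame: the origin (TCP) lies between the finger pads; the fingertips stand 22 mm ahead of it and the grasp point (between the pads) lies 3 mm ahead of it; z points along the fingers, y is the direction in which the jaws open and shut (so a half turn about z gives the same grasp; the last joint's range is limited). The gripper opens to 94 mm and grips with 3 to 60 N. Pads are 16 mm wide; open, the fingers measure 119 mm over their backs; the gripper's body (75 mm by 177 mm) begins 78 mm behind the grasp point.
Start: joints at [1.196, 0.628, 0.038, 1.517, -0.027, 0.996, -0.02], TCP at [197.573, -619.26, 227.478] pointing down, gripper open.
Joint ranges: [-3.06, 3.06], [-0.37, 2.12], [-1.25, 1.32], [0.18, 2.47], [-1.1, 4.24], [0.23, 1.98], [-2.94, 2.94]. Speed limits (rad/s): [2.57, 2.57, 3.14, 3.14, 3.14, 3.14, 3.14].

## Interface

Orientations are given as a 3x3 rotation matrix whose columns are the frame's x, y, z axes.
In Python, from rig import sense, read_camera, hand_in gives the robot as it stands.
- The arm moves only by the shell command python3 -m creep 'ROWS' [FORCE]. ROWS is JSON, one flat list of numbers, 7 for each row, row after row: the shift along the world's x, y, z scaled (see below), then the turn, a rotation vector about the world's x, y, z scaled (see below), then the closure, from 0 (fully open) to 1 (shut). A call has 1 to 5 rows; each row shifts and turns the commanded pose from where the row before left it; what a row does not reach is not made up. The controller multiplies each number of a shift by 2.5 cm and each number of a turn by 2 rad. A row lasts 1/8 s, in which the tool goes at most 62.5 mm and 10.7 degrees, less where a joint would pass 70% of its speed; a pose out of reach is approached as far as the arm can. A call with a number of a shift or a turn outside -1 to 1 is refused whole. A call with a gripper value outside its range is refused whole. The fingers move at their own pace and stop on an object; FORCE is the grip in N (left out, the last holds). Time passes only in rows, so rows that do not move let the fingers close. It gives the time, the measured TCP pose, the force and the opening at its end, in the units of the state.
- sense(): the state, without advancing time (a new reading comes with each control period).
- read_camera(name): name is "scene" or "top" or "wrist"; returns a dict with "color" (420x560x3 uint8, red, green, blue), "depth" (420x560 float32, mm along the optical axis (not along the pixel's ray), 0 where there is no reading), "mtx" (3x3 intrinsics, pixels), "pose" (4x4, takes a point from camera to world coordinates). Camera axes: x right, y down, z forward; pixel columns grow to the right and rows downward; lengths in mm; the calibration is good to about 2 mm. A picture is of the moment at which its call begins.
- hand_in(): hands the job in, once; it reports no verdict.
The state is a dict: "t": time; "joint_positions": joint angles; "qvel": joint speeds; "joint_efforts": joint torques, N m; "position": TCP position; "ee_rot": TCP orientation; "ft_force": force on the tool from outside, world axes, zero at the start; "ft_torque": the same for the moment, N m; "grip_width": finger opening in mm.
Only numpy, scipy, OpenCV 4.12 (cv2) and the standard library are available. Lean on these libraries where they do the work, as an engineer would, in place of code of your own. Each camera call takes 0.05 s, during which the arm holds its last target.

## Working session

There is one attempt and no reset: what is moved stays moved. The work goes in short steps, Python scripts to look and compute and a shell command to move; the robot and the scene stay as the last step left them, time stands still between calls to the robot, and variables do not carry over. Pictures are saved under pics/ and viewed, and the job is handed in when it is done.

```bash
mkdir -p pics; ls; python3 - <<'E'
from rig import sense, read_camera
import cv2,numpy as np,json
s=sense(); print({k:np.round(v,3).tolist() for k,v in s.items()})
for n in ["scene","top","wrist"]:
    c=read_camera(n); cv2.imwrite(f"pics/{n}0.png",c["color"][:,:,::-1]); np.savez(f"pics/{n}0.npz",**c)
    print(n,np.round(c["mtx"],1).tolist(),np.round(c["pose"],3).tolist())
E
```

```text
pics
{'t': 0.0, 'joint_positions': [1.196, 0.629, 0.038, 1.518, -0.027, 0.996, -0.02], 'qvel': [0.001, 0.0, 0.0, -0.001, 0.0, 0.001, -0.0], 'joint_efforts': [0.0, -54.972, 1.143, -18.663, -0.052, 0.024, 0.0], 'position': [197.37, -618.679, 226.59], 'ee_rot': [[0.953, 0.304, -0.001], [0.304, -0.953, 0.002], [-0.0, -0.002, -1.0]], 'ft_force': [0.237, -0.131, 0.238], 'ft_torque': [-0.014, 0.018, -0.015], 'grip_width': 93.893}
scene [[432.2, 0.0, 281.8], [0.0, 432.2, 204.2], [0.0, 0.0, 1.0]] [[-0.776, -0.336, 0.534, 145.675], [-0.631, 0.395, -0.668, 513.728], [0.013, -0.855, -0.518, 573.319], [0.0, 0.0, 0.0, 1.0]]
top [[392.7, 0.0, 279.1], [0.0, 392.7, 211.5], [0.0, 0.0, 1.0]] [[-0.004, -0.986, 0.165, 479.13], [-1.0, 0.002, -0.012, -96.886], [0.011, -0.165, -0.986, 921.15], [0.0, 0.0, 0.0, 1.0]]
wrist [[292.4, 0.0, 284.1], [0.0, 292.4, 211.4], [0.0, 0.0, 1.0]] [[0.303, -0.92, -0.247, 269.588], [-0.953, -0.294, -0.077, -595.354], [-0.002, 0.259, -0.966, 384.578], [0.0, 0.0, 0.0, 1.0]]
```

View pics/scene0.png

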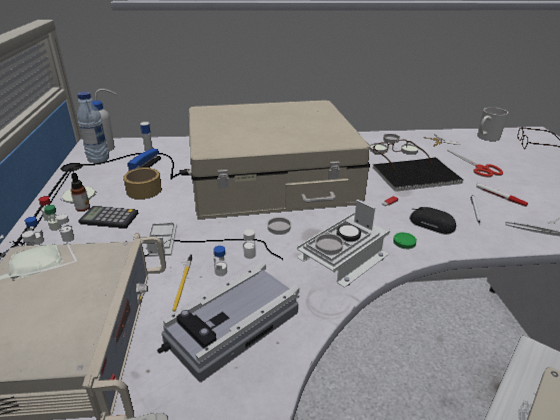

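View pics/top0.png

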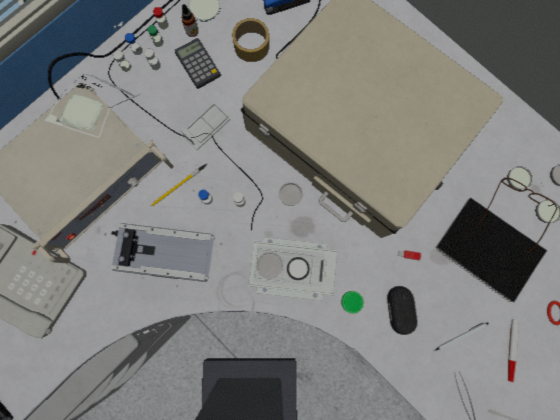

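The scene picture shows the loaded tray on the white stand (scene ~342,243), with its handle plate at the far end (365,215). The grey bay is at (230,320). In the top picture the tray is at (290,268), the handle plate at (322,271) and the bay mouth at (212,257). Next I'll enlarge and measure.

```bash
cat > h.py <<'E'
import numpy as np,cv2
from rig import read_camera,sense
def load(f): return dict(np.load(f))
def grab(n,tag):
    c=read_camera(n); np.savez(f"pics/{n}{tag}.npz",**c); return c
def crop(c,x0,y0,x1,y1,f,name):
    im=c["color"][y0:y1,x0:x1,::-1]; im=cv2.resize(im,None,fx=f,fy=f,interpolation=cv2.INTER_CUBIC)
    for x in range((x0+9)//10*10,x1,10):
        cv2.line(im,((x-x0)*f,0),((x-x0)*f,6 if x%50 else 14),(0,0,255),1)
        if x%20==0: cv2.putText(im,str(x),((x-x0)*f,22),0,.35,(0,0,255),1)
    for y in range((y0+9)//10*10,y1,10):
        cv2.line(im,(0,(y-y0)*f),(6,(y-y0)*f),(0,0,255),1)
        if y%20==0: cv2.putText(im,str(y),(8,(y-y0)*f+4),0,.35,(0,0,255),1)
    cv2.imwrite("pics/"+name,im)
def atz(c,u,v,z):
    d=np.linalg.inv(c["mtx"])@[u,v,1]; d=c["pose"][:3,:3]@d; o=c["pose"][:3,3]
    return o+d*(z-o[2])/d[2]
def dep(c,u,v,r=1):
    p=c["depth"][int(v)-r:int(v)+r+1,int(u)-r:int(u)+r+1]; z=np.median(p[p>0])
    return (c["pose"]@np.r_[np.linalg.inv(c["mtx"])@[u,v,1]*z,1])[:3]
def proj(c,P):
    p=np.linalg.inv(c["pose"])@np.r_[P,1]; q=c["mtx"]@p[:3]; return q[:2]/q[2]
E
python3 - <<'E'
from h import *
c=load("pics/top0.npz"); crop(c,105,215,225,290,6,"tbay.png"); crop(c,235,230,345,305,7,"ttray.png")
c=load("pics/scene0.npz"); crop(c,150,190,400,375,3,"sc.png")
E
```

```text
(no output)
```

View pics/tbay.png

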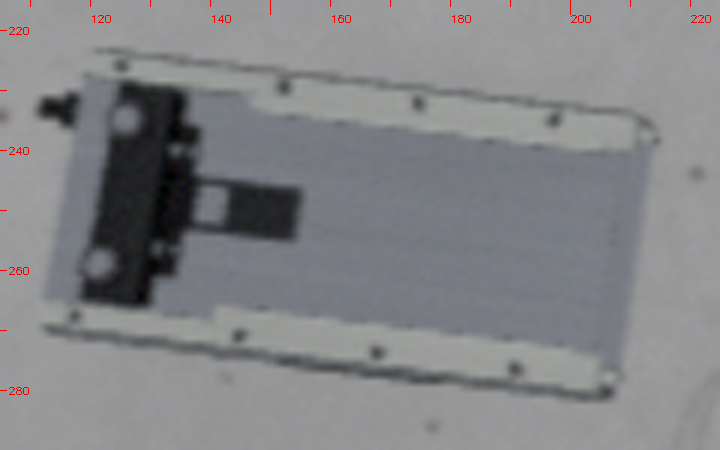

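View pics/ttray.png

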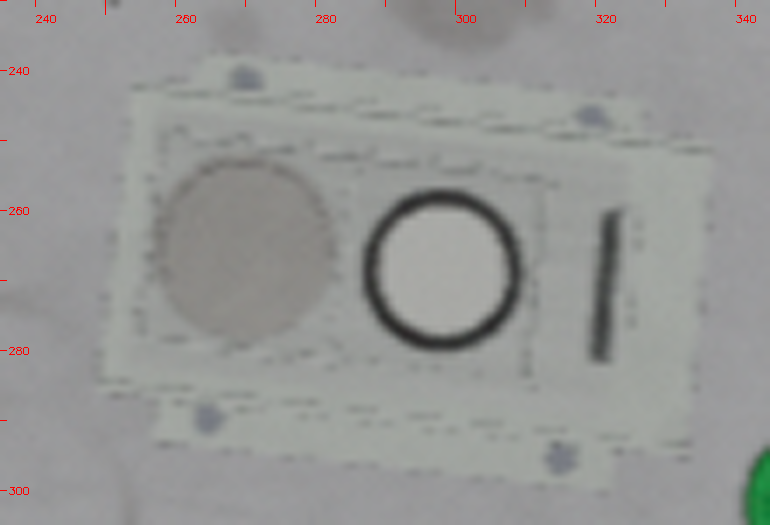

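View pics/sc.png

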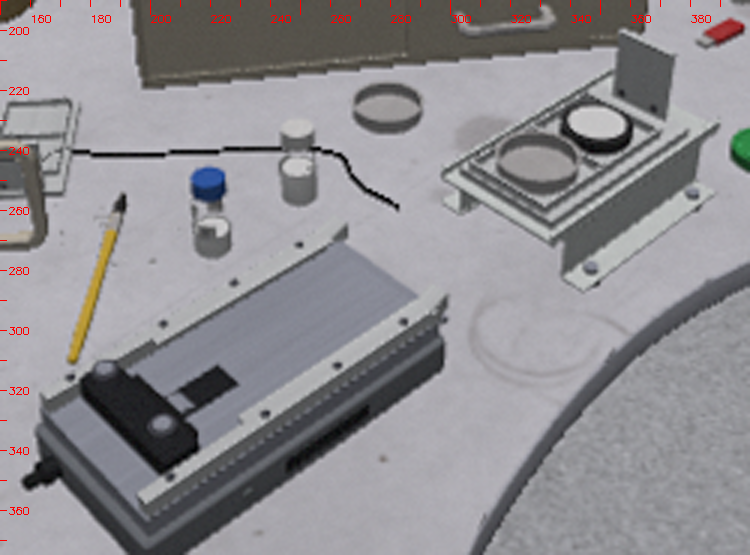

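The crops show the stand's exit edge from (253,243) to (249,285), with the dish nearest the gap and the tile behind it. The handle plate's top edge runs from (322,260) to (320,281). The bay lips run from about (130,228)-(213,236) to (113,268)-(206,279), with the mouth edge on the right, and the catch plate is at (148,250).

```bash
python3 - <<'E'
from h import *
np.set_printoptions(precision=1,suppress=True)
c=load("pics/top0.npz")
print("heights via depth")
for n,(u,v) in dict(desk=(230,230),desk2=(225,300),bayA=(170,250),bayB=(195,255),bayC=(200,245),bayD=(180,262),lipL=(195,236),lipR=(190,275),lipL2=(150,230),lipR2=(150,270),block=(125,250),tile=(298,268),dish=(269,266),stdrear=(331,268),traynose=(255,265),foot=(269,241)).items():
    print(n,dep(c,u,v))
def line(P,Q):
    d=(Q-P)[:2]; return np.degrees(np.arctan2(d[1],d[0]))
# depth profile along the channel axis
for u in range(195,256,3): print(u,dep(c,u,258+ (u-210)*.1,0), end=' ')
print()
for u in range(312,340,2): print(u,dep(c,u,270,0))
E
```

```text
heights via depth
desk [589.7   8.2   0.3]
desk2 [428.7  16.7   2.3]
bayA [539.8 134.5  48. ]
bayB [528.6  79.2  47.2]
bayC [550.7  68.7  47.8]
bayD [513.4 111.7  47. ]
lipL [569.4  77.9  60. ]
lipR [485.   86.   59.9]
lipL2 [582.9 176.8  60.6]
lipR2 [496.  173.1  58.7]
block [539.  227.8  63.5]
tile [ 498.9 -147.1   67.4]
dish [503.7 -84.5  57.8]
stdrear [ 499.1 -220.9   48.8]
traynose [506.  -53.9  55. ]
foot [562.4 -83.8  12.5]
195 [525.3  79.   47.8] 198 [524.6  72.1  49.2] 201 [523.9  65.5  48.9] 204 [523.3  59.3  46.8] 207 [522.5  52.2  49.2] 210 [522.2  46.6  42.9] 213 [523.5  46.4   1.7] 216 [522.6  39.1   3.9] 219 [522.2  32.9  -1.3] 222 [521.1  24.9   5.8] 225 [520.6  18.5   1.7] 228 [519.8  11.4   2.9] 231 [519.1   4.5   2.5] 234 [518.6  -2.   -2.2] 237 [517.9  -9.   -2.6] 240 [517.  -16.4   2.1] 243 [516.4 -23.2   0.4] 246 [515.7 -30.1  -0.5] 249 [514.9 -37.2   0.1] 252 [512.3 -47.   50.5] 255 [511.7 -53.5  49. ] 
312 [ 494.7 -177.6   62.9]
314 [ 494.8 -182.5   56.9]
316 [ 494.8 -187.1   55.3]
318 [ 494.8 -191.5   55.2]
320 [ 494.6 -195.1   61.2]
322 [ 494.  -195.3   96.6]
324 [ 493.7 -197.8  109.5]
326 [ 494.8 -209.7   49.4]
328 [ 494.8 -214.    50.2]
330 [ 494.8 -218.7   48.3]
332 [ 494.8 -222.9   49.4]
334 [ 494.8 -227.6   47.5]
336 [ 495.6 -239.6   -1.4]
338 [ 495.6 -244.    -0.1]
```

View pics/wrist0.png

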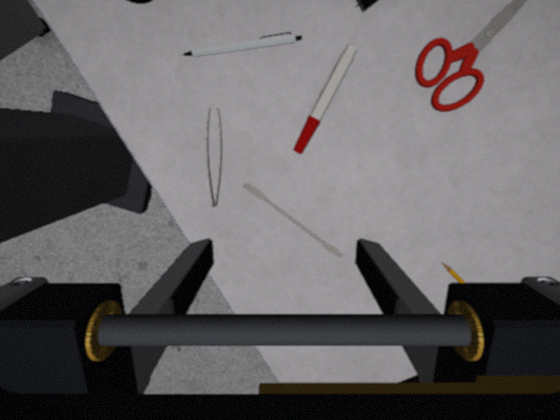

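```bash
python3 - <<'E'
from h import *
np.set_printoptions(precision=2,suppress=True)
c=load("pics/top0.npz")
v,u=np.mgrid[0:420,0:560]
def cloud(c):
    Z=c["depth"]; K=c["mtx"]
    P=np.stack([(u-K[0,2])/K[0,0]*Z,(v-K[1,2])/K[1,1]*Z,Z],-1)
    return P@c["pose"][:3,:3].T+c["pose"][:3,3]
P=cloud(c)
# median heights of regions
def reg(name,poly):
    m=np.zeros((420,560),np.uint8); cv2.fillPoly(m,[np.array(poly,np.int32)],1)
    q=P[m>0]; print(name,len(q),np.mean(q,0),np.median(q[:,2]),q[:,2].std())
reg("baydeck",[(160,243),(195,246),(192,266),(158,260)])
reg("stdrear",[(328,258),(334,258),(331,288),(327,288)])
reg("desk",[(225,220),(245,220),(240,300),(215,300)])
reg("lipL",[(160,232),(205,236),(205,238),(160,234)])
reg("lipR",[(145,269),(200,275),(200,277),(145,271)])
reg("traybaseN",[(256,252),(257,252),(254,280),(252,280)])
s=load("pics/scene0.npz"); P=cloud(s)
reg("S baydeck",[(250,290),(275,275),(285,285),(258,302)])
reg("S desk",[(290,280),(300,300),(310,270),(300,265)])
E
```

```text
baydeck 703 [531.37 119.23  48.92] 47.69550695888836 32.95584470543798
stdrear 185 [ 489.91 -217.88   53.23] 48.58457199917552 64.0003922452966
desk 1906 [516.5    3.96   4.97] 1.0663241904418328 59.502414640293395
lipL 138 [571.75 105.46  59.7 ] 59.7345984718354 1.4392714214296776
lipR 168 [489.26 122.38  64.86] 59.807825082221484 66.27590760217382
traybaseN 72 [501.72 -53.07  55.45] 54.75354179911426 6.641326535613526
S baydeck 468 [528.52  73.15  44.06] 45.76858414068914 26.872106954228045
S desk 396 [519.94 -15.46   8.39] -0.19600341502001584 43.896500433423256
```

The wrist camera sees forward of the fingers. I'll move the tool short of the gap so it can look at both the stand edge and the bay mouth.

```bash
python3 -m creep '[0.8,0.9,0.05,0,0,-0.0085,0,0.8,1,0.05,0,0,-0.0085,0,0.8,1,0.05,0,0,-0.0085,0,0.8,1,0.05,0,0,-0.0085,0,0.8,1,0.05,0,0,-0.0085,0]' && python3 -m creep '[0.8,1,0.05,0,0,-0.0085,0,0.8,1,0.05,0,0,-0.0085,0,0.8,1,0.05,0,0,-0.0085,0,0.8,1,0.05,0,0,-0.0085,0,0.8,1,0.05,0,0,-0.0085,0]'
```

```text
t: 0.78
position: [298.1, -495.7, 233.5]
ee_rot: [[0.975, 0.221, -0.0], [0.221, -0.975, 0.0], [-0.0, -0.001, -1.0]]
ft_force: [-0.5, -0.4, -0.3]
grip_width: 94.1
t: 1.4
position: [398.0, -370.8, 239.8]
ee_rot: [[0.99, 0.138, -0.0], [0.138, -0.99, 0.0], [-0.0, -0.0, -1.0]]
ft_force: [-0.0, 0.6, -0.7]
grip_width: 93.9
```

```bash
python3 -m creep '[0.1,1,0,0,0,-0.0085,0,0.1,1,0,0,0,-0.0085,0,0,1,0,0,0,-0.0085,0,0,1,0,0,0,-0.0085,0,0,1,0,0,0,-0.0085,0]' && python3 -m creep '[0,1,0,0,0,-0.0085,0,0,1,0,0,0,-0.0085,0,0,1,0,0,0,-0.0085,0,0,1,0,0,0,-0.0085,0,0,1,0,0,0,-0.0085,0]' && python3 -m creep '[0,1,0,0,0,-0.0085,0,0,1,0,0,0,-0.0085,0,0,1,0,0,0,-0.0085,0,0,0.8,0,0,0,-0.0085,0,0,0,0,0,0,0,0]'
python3 - <<'E'
from h import *
c=grab("wrist","1"); cv2.imwrite("pics/wrist1.png",c["color"][:,:,::-1])
E
```

```text
t: 2.02
position: [402.4, -245.8, 239.9]
ee_rot: [[0.999, 0.053, -0.0], [0.053, -0.999, 0.0], [-0.0, -0.0, -1.0]]
ft_force: [0.4, 0.1, -0.0]
grip_width: 94.0
t: 2.65
position: [402.4, -120.9, 239.9]
ee_rot: [[0.999, -0.032, -0.0], [-0.032, -0.999, 0.0], [-0.0, -0.0, -1.0]]
ft_force: [0.2, 0.2, 0.2]
grip_width: 93.9
t: 3.28
position: [402.5, -25.7, 239.9]
ee_rot: [[0.995, -0.096, -0.0], [-0.096, -0.995, 0.0], [-0.0, -0.0, -1.0]]
ft_force: [-1.1, -0.5, 0.2]
grip_width: 93.7
```

View pics/wrist1.png

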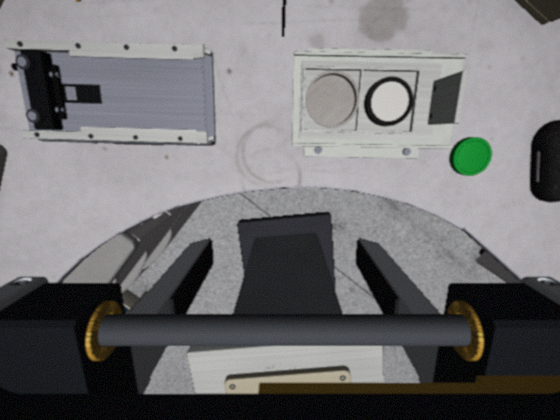

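The wrist view shows the bay on the left, with its mouth edge at column ~213. The stand's exit edge is at ~294, the tray is on the stand, and the handle plate is at ~(447,98).

```bash
python3 - <<'E'
from h import *
c=load("pics/wrist1.npz"); crop(c,110,30,230,155,6,"w1a.png"); crop(c,280,40,480,160,4,"w1b.png")
E
```

```text
(no output)
```

View pics/w1a.png

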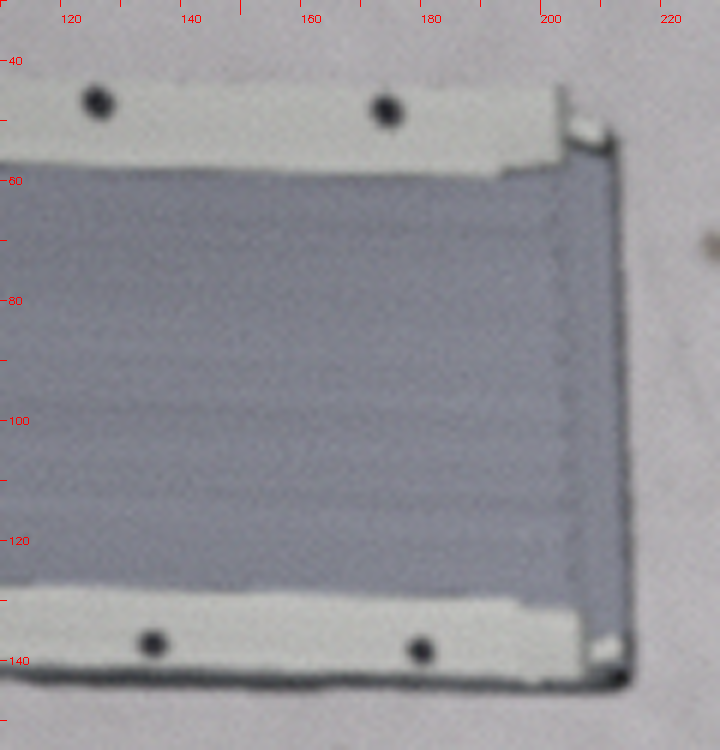

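View pics/w1b.png

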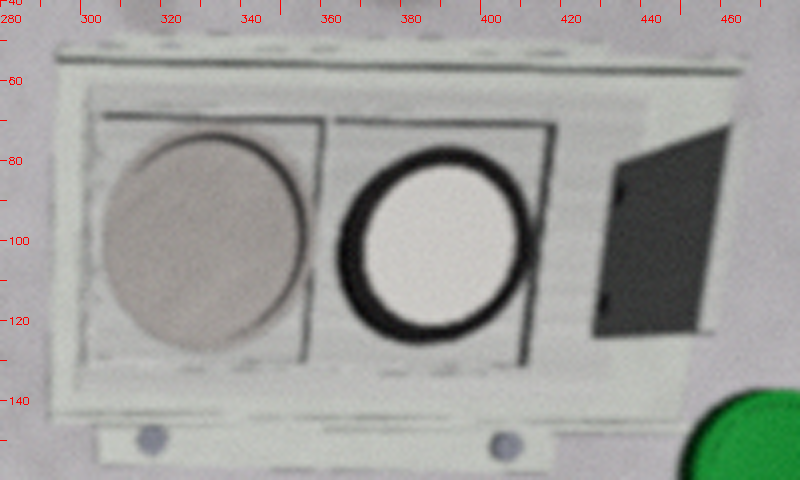

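```bash
python3 - <<'E'
from h import *
np.set_printoptions(precision=1,suppress=True)
w=load("pics/wrist1.npz"); t=load("pics/top0.npz"); s=load("pics/scene0.npz")
print("pose",w["pose"][:3,3])
def show(c,tag,L):
    for n,(u,v,z) in L.items(): print(tag,n,atz(c,u,v,z),"depth",dep(c,u,v,0))
show(w,"w",dict(farlip1=(110,57,57),farlip2=(188,58.8,57),nearlip1=(115,127.5,58.5),nearlip2=(190,129.7,58.5),
 scrF1=(126,47,58.5),scrF2=(174,48.2,58.5),scrN1=(135,137,58.5),scrN2=(180,138.3,58.5),mF=(211.5,56,42),mN=(214.3,138,42),
 hT1=(461,71,110),hT2=(451.5,122.5,110),hB1=(433,81,54),hB2=(428,124,54),
 fF1=(294,54.7,53),fF2=(462,58,53),se1=(294,58,47),se2=(292,143,47),pk1=(303,69,62),pk2=(415,71,62),dN1=(303,131,62),
 dishT=(330.5,100,65),tileT=(389,101,65)))
show(t,"t",dict(hT1=(322.5,260,110),hT2=(320,281.5,110),mF=(213,238,42),mN=(207,276,42),se1=(253.5,243,47),se2=(249.3,285,47),
 lf1=(150,233,57),lf2=(205,239.7,57),ln1=(145,266.3,58.5),ln2=(200,273.3,58.5),dish=(269,266,65),tile=(298,268.5,65),sr1=(336,252,47),sr2=(333,294,47)))
v,u=np.mgrid[0:420,0:560]
Z=w["depth"]; K=w["mtx"]
P=np.stack([(u-K[0,2])/K[0,0]*Z,(v-K[1,2])/K[1,1]*Z,Z],-1)@w["pose"][:3,:3].T+w["pose"][:3,3]
def reg(name,x0,y0,x1,y1):
    q=P[y0:y1,x0:x1].reshape(-1,3); q=q[(q[:,2]>-10)&(q[:,2]<130)]; print(name,len(q),np.median(q,0),q[:,2].std())
reg("bay",130,65,195,120);reg("bay in",130,65,160,120);reg("bay nr mouth",170,65,195,120);reg("lipF",130,50,190,56);reg("lipN",125,132,190,138);reg("desk",225,60,285,125)
reg("stand rear",452,130,454,140); reg("stand rearF",455,62,460,68);reg("tile",375,90,400,115);reg("dish",315,85,345,115);reg("tray base rear",418,75,428,125);reg("tray base",294,75,297,130);reg("lead",208,65,211,130)
reg("pktF",345,62,410,65)
E
```

```text
pose [477.8 -32.3 397.8]
w farlip1 [572.8 143.9  57. ] depth [572.4 143.2  58.5]
w farlip2 [563.1  62.1  57. ] depth [562.6  61.5  59.1]
w nearlip1 [501.8 155.5  58.5] depth [502.6 161.6  47.4]
w nearlip2 [491.4  72.5  58.5] depth [491.9  75.8  47.9]
w scrF1 [580.  124.2  58.5] depth [578.8 122.3  62.5]
w scrF2 [574.1  74.4  58.5] depth [573.2  73.5  61.6]
w scrN1 [489.6 135.6  58.5] depth [489.5 135.1  59.5]
w scrN2 [483.3  85.4  58.5] depth [483.3  84.6  61. ]
w mF [567.1  39.9  42. ] depth [564.8  38.1  51.2]
w mN [480.   50.7  42. ] depth [479.9  47.1  57.7]
w hT1 [ 516.2 -196.   110. ] depth [ 516.6 -197.9  106.7]
w hT2 [ 472.1 -189.8  110. ] depth [ 472.  -192.5  105.1]
w hB1 [ 516.5 -198.2   54. ] depth [ 516.3 -197.6   55.2]
w hB2 [ 471.9 -194.2   54. ] depth [ 471.9 -192.6   57.3]
w fF1 [557.1 -50.2  53. ] depth [557.9 -50.3  49.6]
w fF2 [ 536.5 -228.8   53. ] depth [ 537.  -230.4   50.2]
w se1 [555.2 -50.2  47. ] depth [555.4 -50.2  46.3]
w se2 [465.6 -40.   47. ] depth [465.6 -40.   47.5]
w pk1 [540.5 -57.9  62. ] depth [541.5 -58.3  56.6]
w pk2 [ 527.2 -175.2   62. ] dept
[... 971 characters left out ...]
 47.3] 0.7839324276214862
bay in 1639 [536.8 119.3  47.3] 0.7620981406480895
bay nr mouth 1369 [532.8  77.7  47.4] 0.7879130378704119
lipF 358 [571.2  89.9  59.5] 0.773300337752169
lipN 390 [489.8 109.9  59.4] 0.7835997908942819
desk 3879 [531.3   0.6   0.7] 0.8197262034102337
stand rear 20 [ 454.5 -251.8    0.9] 17.15032617336029
stand rearF 30 [ 531.4 -226.9   48.2] 0.9615959934639157
tile 622 [ 499.  -143.9   67. ] 0.7863555852217278
dish 897 [508.2 -84.7  56.9] 0.7685855472591144
tray base rear 500 [ 498.5 -186.8   55.3] 2.306927901588269
tray base 165 [510.1 -47.3  48.4] 0.8067617761924428
lead 193 [525.1  49.   44.7] 0.9032371788785568
pktF 193 [ 540.1 -137.1   55.1] 2.0945341642689277
```

The measurements agree between the two cameras:

| Item | Measured value |
|---|---|
| Bay axis (dx/dy) | ≈ 0.124 |
| Stand and tray axis (dx/dy) | ≈ 0.113 |
| Bay mouth | ≈ (524, 45) |
| Handle | ≈ (494, -197) |
| Gap | ≈ 91 mm |
| Stand height relative to bay | ≈ 1 mm higher |

I'll approach above the handle now.

```bash
python3 -m creep '[0.46,-0.857,-0.4,0,0,-0.001,0,0.46,-0.857,-0.4,0,0,-0.001,0,0.46,-0.857,-0.4,0,0,-0.001,0,0.46,-0.857,-0.4,0,0,-0.001,0,0.46,-0.857,-0.4,0,0,-0.001,0]' && python3 -m creep '[0.46,-0.857,-0.4,0,0,-0.001,0,0.46,-0.857,-0.4,0,0,-0.001,0,0.46,-0.857,-0.4,0,0,-0.002,0.3,0,0,0,0,0,0,0.3,0,0,0,0,0,0,0.3]'
python3 - <<'E'
from h import *
for n in ["wrist","top"]:
    c=grab(n,"2"); cv2.imwrite(f"pics/{n}2.png",c["color"][:,:,::-1])
print(sense()["ee_rot"])
E
```

```text
t: 3.95
position: [460.0, -136.2, 189.6]
ee_rot: [[0.994, -0.111, -0.0], [-0.111, -0.994, -0.001], [-0.0, 0.001, -1.0]]
ft_force: [0.2, 0.6, -0.2]
grip_width: 93.9
t: 4.58
position: [494.0, -197.8, 159.9]
ee_rot: [[0.993, -0.117, -0.001], [-0.117, -0.993, 0.001], [-0.001, -0.001, -1.0]]
ft_force: [-0.0, 1.4, -0.1]
grip_width: 68.5
[[ 9.93259993e-01 -1.15907660e-01  3.67752075e-05]
 [-1.15907664e-01 -9.93259884e-01  4.65541893e-04]
 [-1.74325329e-05 -4.66666665e-04 -9.99999891e-01]]
```

View pics/wrist2.png

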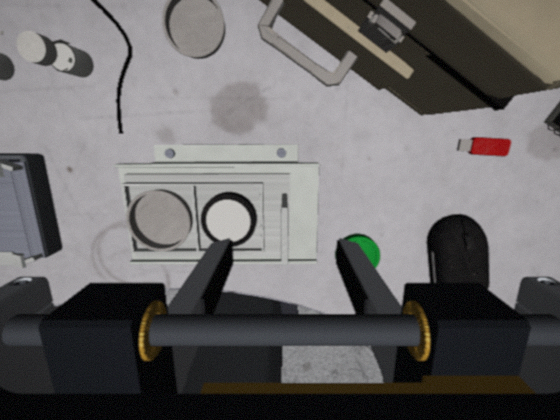

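The handle plate (~285,225) is centred between the fingertips (228 and 345). I'll descend now.

```bash
python3 -m creep '[0,0,-0.49,0,0,0,0.3,0,0,-0.49,0,0,0,0.3,0,0,-0.49,0,0,0,0.3,0,0,-0.49,0,0,0,0.3,0,0,-0.49,0,0,0,0.3]' && python3 -m creep '[0,0,0,0,0,0,0.6,0,0,0,0,0,0,0.6,0,0,0,0,0,0,0.7,0,0,0,0,0,0,0.8,0,0,0,0,0,0,0.8]' 20
```

```text
t: 5.3
position: [494.4, -198.1, 97.7]
ee_rot: [[0.993, -0.117, -0.0], [-0.117, -0.993, 0.0], [-0.0, -0.0, -1.0]]
ft_force: [0.3, 0.2, 0.2]
grip_width: 65.7
t: 5.92
position: [494.7, -198.2, 99.0]
ee_rot: [[0.993, -0.117, 0.0], [-0.117, -0.993, -0.0], [0.0, 0.0, -1.0]]
ft_force: [-0.6, 0.1, -0.5]
grip_width: 20.1
```

```bash

python3 - <<'E'
from h import *
c=grab("wrist","3"); crop(c,120,120,400,300,2,"w3.png")
E
```

```text
(no output)
```

View pics/w3.png

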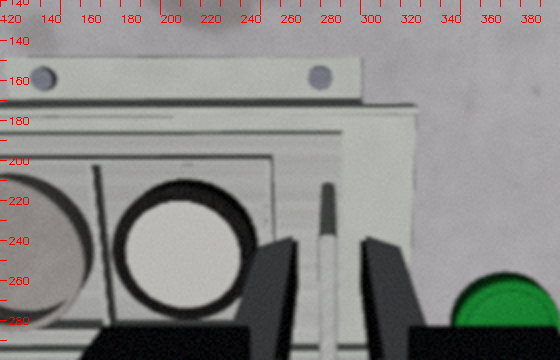

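The plate stands between the fingertips, slightly nearer the front one. I'll close on it.

```bash
python3 -m creep '[0,0,0,0,0,0,0.9,0,0,0,0,0,0,1,0,0,0,0,0,0,1,0,0,0,0,0,0,1,0,0,0,0,0,0,1]' 15; python3 -m creep '[0,0,0,0,0,0,1,0,0,0,0,0,0,1,0,0,0,0,0,0,1]' 60
```

```text
t: 6.6
position: [494.6, -198.2, 98.8]
ee_rot: [[0.993, -0.117, 0.0], [-0.117, -0.993, -0.0], [0.0, 0.0, -1.0]]
ft_force: [-0.2, 0.5, 0.4]
grip_width: 4.7
t: 6.98
position: [494.5, -198.2, 98.8]
ee_rot: [[0.993, -0.117, 0.0], [-0.117, -0.993, -0.0], [0.0, 0.0, -1.0]]
ft_force: [-0.5, 0.0, 1.6]
grip_width: 4.7
```

Gripped at a 4.7 mm opening (the plate is 5 mm). I'll slide along the axis, checking forces.

```bash
python3 -m creep '[0.029,0.24,0,0,0,0,1,0.029,0.24,0,0,0,-0.001,1,0.029,0.24,0,0,0,0,1,0.029,0.24,0,0,0,-0.001,1,0.029,0.24,0,0,0,0,1]';  python3 -m creep '[0.029,0.24,0,0,0,0,1,0.029,0.24,0,0,0,-0.001,1,0.029,0.24,0,0,0,0,1,0.029,0.24,0,0,0,0,1,0,0,0,0,0,0,1]'
python3 - <<'E'
from h import *
print(sense()["ft_force"],sense()["ft_torque"])
c=grab("scene","4"); crop(c,150,190,400,375,3,"sc4.png")
E
```

```text
t: 7.6
position: [498.3, -167.8, 98.7]
ee_rot: [[0.993, -0.121, 0.0], [-0.121, -0.993, -0.0], [0.0, 0.0, -1.0]]
ft_force: [0.3, -2.4, -0.2]
grip_width: 4.9
t: 8.22
position: [501.3, -142.8, 98.8]
ee_rot: [[0.993, -0.122, 0.0], [-0.122, -0.993, 0.001], [-0.0, -0.001, -1.0]]
ft_force: [0.2, 0.9, 2.2]
grip_width: 4.6
[0.18938166 0.90782317 2.18049411] [ 0.15459392 -0.04139887 -0.07299142]
```

View pics/sc4.png

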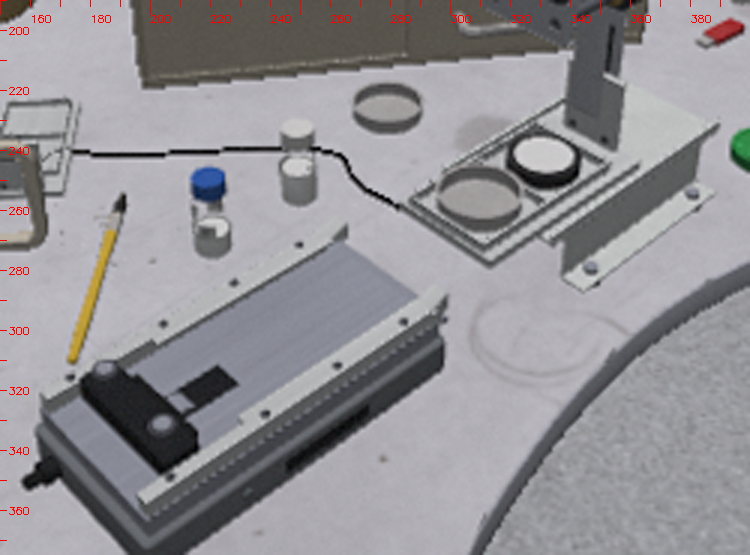

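The tray is level and extends into the gap with its load seated, nose at about scene (315,278). I'll continue to just before the mouth.

```bash
python3 -m creep '[0.029,0.24,0,0,0,0,1,0.029,0.24,0,0,0,0,1,0.029,0.24,0,0,0,0,1,0.029,0.24,0,0,0,0,1,0.029,0.24,0,0,0,0,1]';  python3 -m creep '[0.01,0.08,0,0,0,0,1,0,0,0,0,0,0,1]'
python3 - <<'E'
from h import *
print(sense()["ft_force"],sense()["ft_torque"])
c=grab("scene","5"); crop(c,200,190,380,330,4,"sc5.png")
c=grab("top","5"); crop(c,130,215,330,305,4,"t5.png")
E
```

```text
t: 8.9
position: [504.8, -113.9, 98.8]
ee_rot: [[0.992, -0.123, 0.0], [-0.123, -0.992, -0.0], [0.0, 0.0, -1.0]]
ft_force: [-0.0, -2.9, 2.0]
grip_width: 5.0
t: 9.15
position: [505.1, -111.5, 98.8]
ee_rot: [[0.992, -0.122, 0.0], [-0.122, -0.992, 0.001], [0.0, -0.001, -1.0]]
ft_force: [0.9, -1.0, 2.4]
grip_width: 4.8
[ 0.930979   -1.02214501  2.38987588] [-0.18203328  0.09973674  0.0078402 ]
```

View pics/sc5.png

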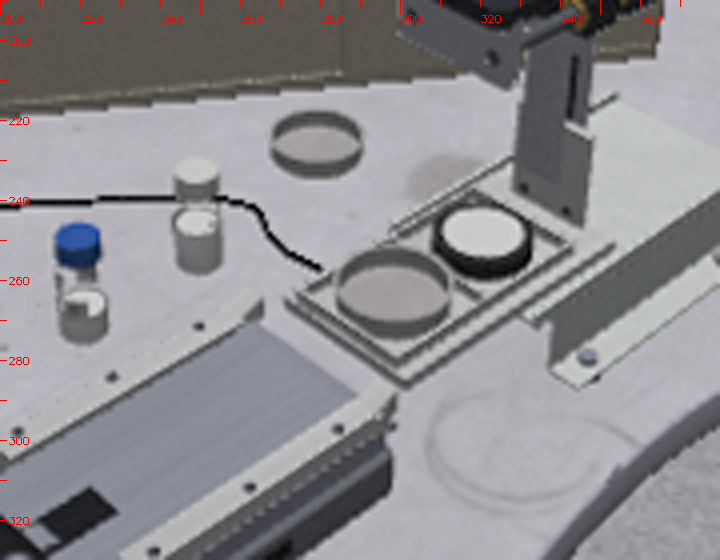

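View pics/t5.png

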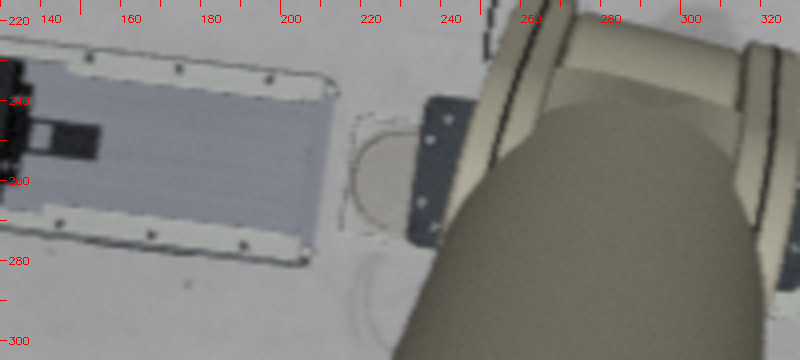

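The nose (top ~(216,243) to (212,274)) stands just short of the mouth. I'll check its level and lateral alignment.

```bash
python3 - <<'E'
from h import *
np.set_printoptions(precision=1,suppress=True)
t=load("pics/top5.npz"); s=load("pics/scene5.npz")
crop(t,195,228,250,285,12,"t5b.png")
for n,p in dict(nL=(217,243,54),nR=(212,274.5,54)).items(): print(n,atz(t,*p))
for n,p in dict(nL=(271.5,265,54),nR=(300.5,284.5,54),mL=(265,271,47)).items(): print("s",n,atz(s,*p),dep(s,p[0],p[1],0))
# tile/dish/pocket tilt from scene depth
v,u=np.mgrid[0:420,0:560]
def cl(c):
    Z=c["depth"];K=c["mtx"]
    return np.stack([(u-K[0,2])/K[0,0]*Z,(v-K[1,2])/K[1,1]*Z,Z],-1)@c["pose"][:3,:3].T+c["pose"][:3,3]
P=cl(s); m=np.zeros((420,560),np.uint8); cv2.ellipse(m,(320,251),(8,3),0,0,360,1,-1)
q=P[m>0]; print("tile top",len(q),np.median(q,0)); 
m[:]=0; cv2.ellipse(m,(297,263),(10,4),0,0,360,1,-1); q=P[m>0]; print("dish floor",np.median(q,0),len(q))
s0=load("pics/scene0.npz"); P=cl(s0)
m[:]=0; cv2.ellipse(m,(348,233),(8,3),0,0,360,1,-1); q=P[m>0]; print("tile0",np.median(q,0),len(q))
m[:]=0; cv2.ellipse(m,(329,244),(10,4),0,0,360,1,-1); q=P[m>0]; print("dish0",np.median(q,0),len(q))
P=cl(t); q=P[250:270,221:230].reshape(-1,3); print("top dish floor",np.median(q,0))
E
```

```text
nL [554.5  30.2  54. ]
nR [485.9  39.6  54. ]
s nL [556.3  28.3  54. ] [557.8  26.5  52.1]
s nR [481.8  36.5  54. ] [482.   36.3  53.7]
s mL [559.8  42.9  47. ] [596.7   1.    0.1]
tile top 93 [502.4 -52.2  66. ]
dish floor [522.   -5.6  55.6] 149
tile0 [ 492.8 -138.6   66.2] 93
dish0 [508.9 -94.4  55.9] 149
top dish floor [518.1  11.6  57.5]
```

View pics/t5b.png

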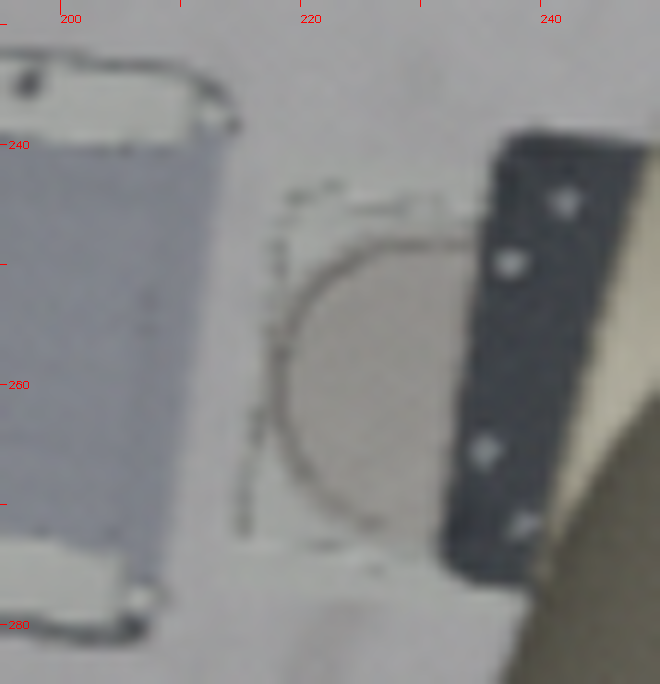

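```bash
python3 - <<'E'
from h import *
np.set_printoptions(precision=1,suppress=True)
t=load("pics/top5.npz")
a=atz(t,218.7,244.7,63);b=atz(t,215,272.7,63); m=(a+b)/2; print(a,b,m, np.linalg.norm(a-b))
lf1,lf2=atz(t,150,233,57),atz(t,200,239.3,57); ln1,ln2=atz(t,150,267,58.5),atz(t,200,273.3,58.5)
print(lf1,lf2,ln1,ln2)
p=(lf1+ln1)/2;q=(lf2+ln2)/2; k=(p-q)[0]/(p-q)[1]; print("k",k,"axis x at m.y",q[0]+k*(m[1]-q[1]))
E
```

```text
[550.   25.1  63. ] [489.6  31.8  63. ] [519.8  28.5  63. ] 60.691325072904114
[576.6 177.6  57. ] [562.4  67.3  57. ] [502.4 173.4  58.5] [488.5  64.9  58.5]
k 0.1282707507827302 axis x at m.y 520.6563045076678
```

Everything is aligned within about 1 mm and the tray is level. I'll enter the lead-in slowly.

```bash
python3 -m creep '[0.022,0.16,0,0,0,0,1,0.022,0.16,0,0,0,0,1,0.022,0.16,0,0,0,0,1,0.022,0.16,0,0,0,0,1]';  python3 -m creep '[0.022,0.16,0,0,0,0,1,0.022,0.16,0,0,0,0,1,0.022,0.16,0,0,0,0,1,0.022,0.16,0,0,0,0,1]'; python3 -m creep '[0.02,0.16,0,0,0,0,1,0.02,0.16,0,0,0,0,1]'
python3 - <<'E'
from h import *
print(sense()["ft_force"],sense()["ft_torque"])
c=grab("scene","6"); crop(c,200,190,380,330,4,"sc6.png")
E
```

```text
t: 9.75
position: [507.2, -96.1, 98.8]
ee_rot: [[0.992, -0.123, 0.0], [-0.123, -0.992, -0.0], [0.0, 0.0, -1.0]]
ft_force: [-0.2, -3.1, 3.1]
grip_width: 4.6
t: 10.25
position: [509.4, -80.0, 98.8]
ee_rot: [[0.992, -0.123, 0.0], [-0.123, -0.992, -0.0], [0.0, 0.0, -1.0]]
ft_force: [-0.9, -3.9, 4.3]
grip_width: 4.7
t: 10.5
position: [510.4, -72.0, 98.7]
ee_rot: [[0.992, -0.123, 0.0], [-0.123, -0.992, -0.0], [0.0, 0.0, -1.0]]
ft_force: [-0.7, -3.9, 3.5]
grip_width: 4.2
[-0.69005921 -3.90512303  3.53829644] [-1.16078824  0.12867478  0.01404797]
```

View pics/sc6.png

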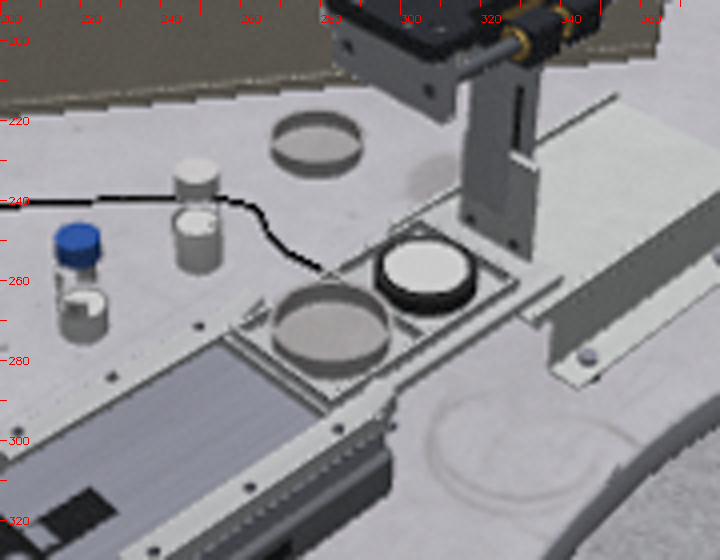

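The nose is in the channel, under the lips, with low forces. I'm continuing with a 0.3 mm relief to unload the stand.

```bash
python3 -m creep '[0.022,0.18,0.006,0,0,0,1,0.022,0.18,0.006,0,0,0,1,0.022,0.18,0,0,0,0,1,0.022,0.18,0,0,0,0,1]';  python3 -m creep '[0.022,0.18,0,0,0,0,1,0.022,0.18,0,0,0,0,1,0.022,0.18,0,0,0,0,1,0.022,0.18,0,0,0,0,1]'; python3 -c "
from rig import sense;s=sense();print(s['ft_force'],s['ft_torque'])"
```

```text
t: 11.05
position: [512.4, -53.2, 98.8]
ee_rot: [[0.992, -0.122, -0.001], [-0.122, -0.992, 0.001], [-0.001, -0.001, -1.0]]
ft_force: [0.1, -0.7, -1.2]
grip_width: 4.7
t: 11.55
position: [514.6, -35.6, 98.9]
ee_rot: [[0.992, -0.123, -0.0], [-0.123, -0.992, 0.0], [-0.001, -0.0, -1.0]]
ft_force: [0.2, -0.7, -3.8]
grip_width: 4.6
[ 0.22937482 -0.73412718 -3.754811  ] [-0.15198102  0.04178346 -0.00399006]
```

The rear has left the stand, so the tool now carries the tray's weight. I'll lower slightly onto the bay deck while advancing.

```bash
python3 -m creep '[0.022,0.18,-0.008,0,0,0,1,0.022,0.18,-0.008,0,0,0,1,0.022,0.18,-0.004,0,0,0,1,0.022,0.18,0,0,0,0,1]';  python3 -m creep '[0.022,0.18,-0.004,0,0,0,1,0.022,0.18,-0.004,0,0,0,1,0.022,0.18,-0.004,0,0,0,1]'; 
python3 - <<'E'
from h import *
s=sense();print(s["ft_force"],s["ft_torque"])
c=grab("scene","7"); crop(c,150,190,380,370,3,"sc7.png")
E
```

```text
t: 12.05
position: [517.0, -17.9, 98.5]
ee_rot: [[0.992, -0.123, 0.0], [-0.123, -0.992, -0.0], [0.0, 0.0, -1.0]]
ft_force: [0.2, 0.6, -1.9]
grip_width: 4.4
t: 12.42
position: [518.7, -4.3, 98.2]
ee_rot: [[0.992, -0.123, 0.0], [-0.123, -0.992, 0.0], [0.0, -0.0, -1.0]]
ft_force: [0.1, 0.2, -3.0]
grip_width: 4.7
[ 0.13564588  0.15714567 -3.0141543 ] [-0.15033282  0.01847783  0.01589141]
```

View pics/sc7.png

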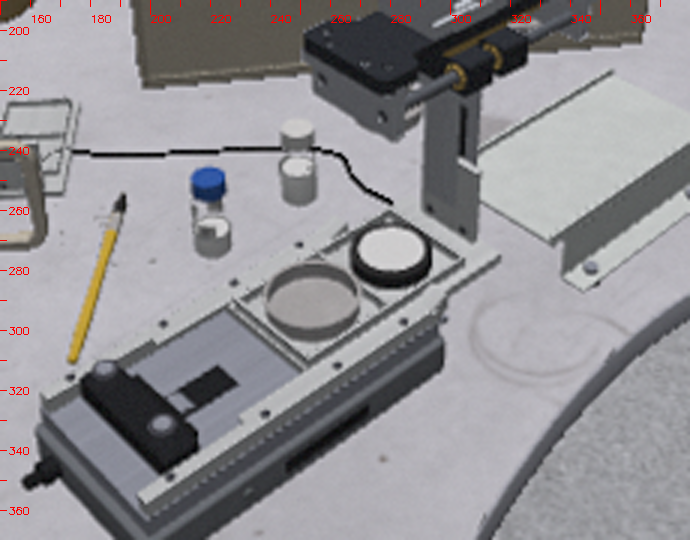

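The tray sits well inside the channel, level, with the load seated. I'll carry on.

```bash
python3 -m creep '[0.02,0.16,-0.006,0,0,0,1,0.02,0.16,-0.006,0,0,0,1,0.02,0.16,0,0,0,0,1,0.02,0.16,0,0,0,0,1]';  python3 -m creep '[0.02,0.16,0,0,0,0,1,0.02,0.16,0,0,0,0,1,0.02,0.16,0,0,0,0,1,0.02,0.16,0,0,0,0,1]'; python3 -m creep '[0.01,0.08,0,0,0,0,1,0.01,0.08,0,0,0,0,1]'
```

```text
t: 12.98
position: [520.6, 11.6, 97.9]
ee_rot: [[0.992, -0.123, 0.0], [-0.123, -0.992, -0.0], [0.0, 0.0, -1.0]]
ft_force: [-0.8, 0.2, -2.4]
grip_width: 4.7
t: 13.48
position: [522.7, 27.6, 97.9]
ee_rot: [[0.992, -0.123, 0.0], [-0.123, -0.992, -0.0], [0.0, 0.0, -1.0]]
ft_force: [0.4, 0.1, -2.5]
grip_width: 4.3
t: 13.72
position: [523.1, 31.4, 97.9]
ee_rot: [[0.992, -0.123, -0.0], [-0.123, -0.992, -0.0], [0.0, 0.0, -1.0]]
ft_force: [-0.1, -0.6, -2.7]
grip_width: 4.7
```

```bash
for i in 1 ; do python3 -m creep '[0.01,0.08,0,0,0,0,1,0.01,0.08,0,0,0,0,1]'; python3 -m creep '[0.01,0.08,0,0,0,0,1,0.01,0.08,0,0,0,0,1]'; python3 -m creep '[0.01,0.08,0,0,0,0,1,0.01,0.08,0,0,0,0,1]'; done
```

```text
t: 13.98
position: [523.6, 35.4, 97.9]
ee_rot: [[0.992, -0.123, -0.0], [-0.123, -0.992, -0.0], [-0.0, 0.0, -1.0]]
ft_force: [-0.3, 0.1, -3.3]
grip_width: 5.0
t: 14.22
position: [524.1, 39.5, 97.9]
ee_rot: [[0.992, -0.123, -0.0], [-0.123, -0.992, -0.0], [-0.0, 0.0, -1.0]]
ft_force: [-0.1, -0.2, -3.4]
grip_width: 4.4
t: 14.48
position: [524.6, 43.5, 97.9]
ee_rot: [[0.992, -0.123, 0.0], [-0.123, -0.992, -0.0], [0.0, -0.0, -1.0]]
ft_force: [1.0, 0.4, -3.8]
grip_width: 4.7
```

The tool still carries the tray's full weight, so I'll lower until the deck takes it.

```bash
python3 -m creep '[0,0,-0.012,0,0,0,1,0,0,0,0,0,0,1]'; python3 -m creep '[0,0,-0.012,0,0,0,1,0,0,0,0,0,0,1]'
python3 - <<'E'
from h import *
s=sense();print(s["ft_force"],s["ft_torque"])
c=grab("scene","8"); crop(c,150,200,350,370,4,"sc8.png")
E
```

```text
t: 14.72
position: [524.7, 43.5, 97.7]
ee_rot: [[0.992, -0.123, 0.0], [-0.123, -0.992, 0.0], [0.0, -0.0, -1.0]]
ft_force: [0.7, 0.7, -2.6]
grip_width: 4.5
t: 14.98
position: [524.7, 43.5, 97.6]
ee_rot: [[0.992, -0.123, 0.0], [-0.123, -0.992, 0.0], [0.0, -0.0, -1.0]]
ft_force: [-0.4, 0.9, 2.4]
grip_width: 4.6
[-0.37031457  0.92673551  2.44785446] [0.19157944 0.30567201 0.06879136]
```

View pics/sc8.png

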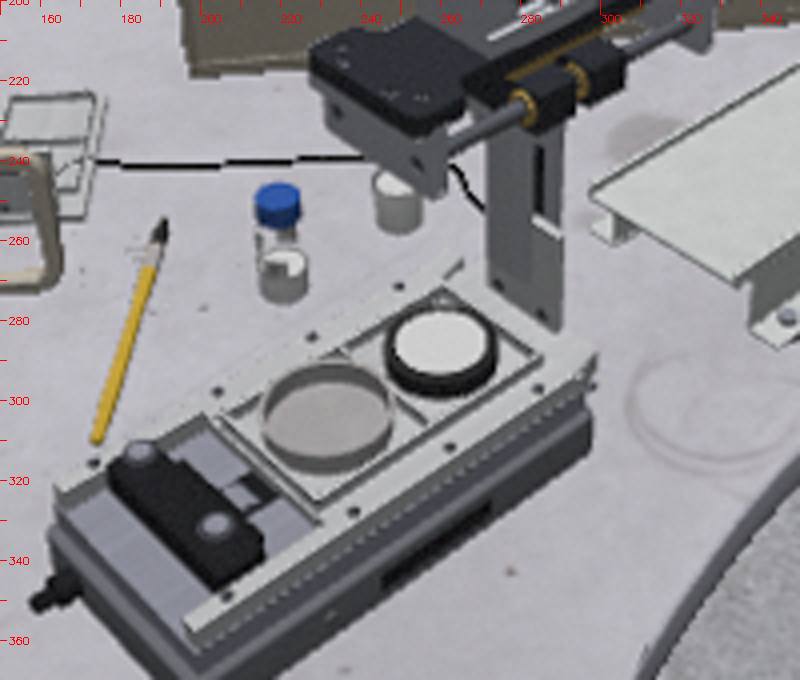

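The deck is found at z ≈ 97.6. The nose is ~20 mm from the bumper and about to meet the catch. I'll ease up 0.1 mm and creep on.

```bash
python3 -m creep '[0.01,0.08,0.005,0,0,0,1,0.01,0.08,0,0,0,0,1]'; python3 -m creep '[0.01,0.08,0,0,0,0,1,0.01,0.08,0,0,0,0,1]'; python3 -m creep '[0.01,0.08,0,0,0,0,1,0.01,0.08,0,0,0,0,1]'
```

```text
t: 15.28
position: [525.3, 46.2, 97.7]
ee_rot: [[0.992, -0.124, 0.0], [-0.124, -0.992, -0.001], [0.001, 0.001, -1.0]]
ft_force: [-1.0, -4.1, 3.4]
grip_width: 4.5
t: 15.52
position: [526.0, 50.9, 97.6]
ee_rot: [[0.992, -0.123, 0.001], [-0.123, -0.992, -0.001], [0.001, 0.001, -1.0]]
ft_force: [0.4, -3.8, 3.9]
grip_width: 4.7
t: 15.78
position: [526.3, 54.1, 97.7]
ee_rot: [[0.992, -0.124, 0.0], [-0.124, -0.992, -0.001], [0.001, 0.001, -1.0]]
ft_force: [-0.5, -7.3, 4.9]
grip_width: 4.4
```

```bash
python3 -m creep '[0,0,0.006,0,0,0,1,0,0,0,0,0,0,1]'
python3 - <<'E'
from h import *
s=sense();print(s["ft_force"],s["ft_torque"])
c=grab("scene","9"); crop(c,150,220,300,360,5,"sc9.png")
E
```

```text
t: 16.02
position: [526.3, 54.6, 97.6]
ee_rot: [[0.992, -0.123, 0.0], [-0.123, -0.992, -0.001], [0.0, 0.001, -1.0]]
ft_force: [-0.9, -5.0, 3.8]
grip_width: 4.5
[-0.92154035 -5.00819144  3.76683961] [-1.03762286  0.13671128 -0.02383634]
```

View pics/sc9.png

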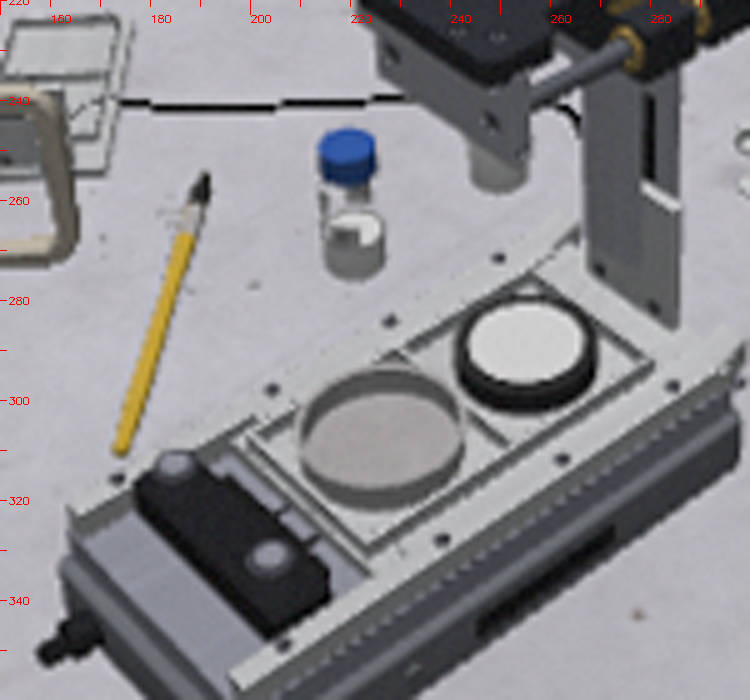

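```bash
python3 -m creep '[0,0,0.008,0,0,0,1,0,0,0,0,0,0,1]'; python3 -m creep '[0.005,0.04,0,0,0,0,1,0.005,0.04,0,0,0,0,1]'; python3 -m creep '[0.005,0.04,0,0,0,0,1,0.005,0.04,0,0,0,0,1]'
```

```text
t: 16.32
position: [526.2, 55.1, 97.7]
ee_rot: [[0.992, -0.123, 0.0], [-0.123, -0.992, -0.0], [0.0, 0.0, -1.0]]
ft_force: [-0.6, -4.4, 0.9]
grip_width: 4.5
t: 16.58
position: [526.3, 58.4, 97.7]
ee_rot: [[0.993, -0.122, -0.0], [-0.122, -0.993, 0.001], [-0.0, -0.001, -1.0]]
ft_force: [0.1, -2.3, -0.7]
grip_width: 4.6
t: 16.82
position: [526.4, 60.0, 97.7]
ee_rot: [[0.992, -0.122, -0.0], [-0.122, -0.992, 0.0], [-0.0, -0.0, -1.0]]
ft_force: [-0.4, -0.6, -0.6]
grip_width: 4.5
```

```bash
python3 -m creep '[0.005,0.04,0,0,0,0,1,0.005,0.04,0,0,0,0,1]'; python3 -m creep '[0.005,0.04,0,0,0,0,1,0.005,0.04,0,0,0,0,1]'
python3 - <<'E'
from h import *
s=sense();print(s["ft_force"],s["ft_torque"])
c=grab("scene","10"); crop(c,160,280,260,360,7,"sc10.png")
E
```

```text
t: 17.08
position: [526.7, 61.7, 97.7]
ee_rot: [[0.992, -0.123, -0.0], [-0.123, -0.992, 0.0], [-0.0, -0.0, -1.0]]
ft_force: [-0.1, -0.6, -0.8]
grip_width: 4.7
t: 17.32
position: [527.0, 63.3, 97.7]
ee_rot: [[0.992, -0.123, -0.0], [-0.123, -0.992, -0.0], [-0.0, 0.0, -1.0]]
ft_force: [-0.6, -2.5, -0.8]
grip_width: 4.6
[-0.56825162 -2.50382111 -0.83301548] [-0.6329488   0.06185106 -0.00510926]
```

View pics/sc10.png

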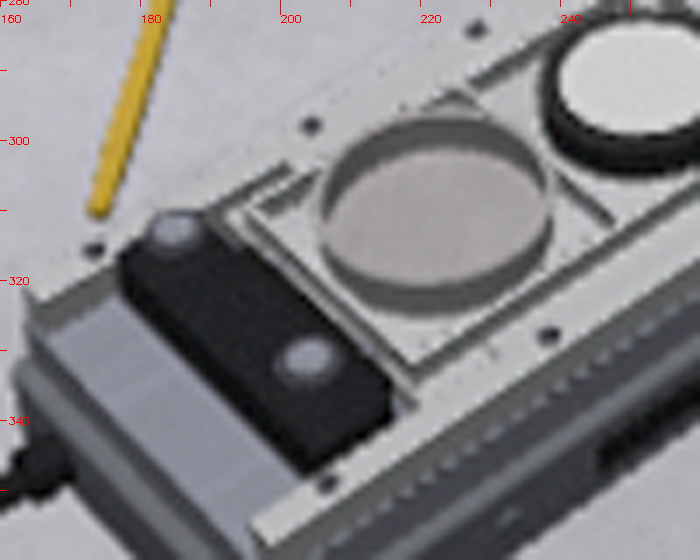

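The bumper seems just met (-2.5 N at y = 63.3). I expect the catch to snap about 5 mm further on.

```bash
python3 -m creep '[0.005,0.04,0,0,0,0,1,0.005,0.04,0,0,0,0,1]'; python3 -m creep '[0.005,0.04,0,0,0,0,1]';  python3 -m creep '[0.005,0.04,0,0,0,0,1]'; python3 -c "
from rig import sense;s=sense();print(s['ft_force'],s['ft_torque'],s['position'])"
```

```text
t: 17.62
position: [527.1, 64.4, 97.8]
ee_rot: [[0.992, -0.124, -0.0], [-0.124, -0.992, -0.001], [-0.0, 0.001, -1.0]]
ft_force: [-1.9, -4.6, 0.5]
grip_width: 4.7
t: 17.75
position: [527.3, 65.4, 97.8]
ee_rot: [[0.992, -0.124, -0.0], [-0.124, -0.992, -0.001], [-0.0, 0.001, -1.0]]
ft_force: [-1.4, -5.2, -0.1]
grip_width: 4.6
t: 17.88
position: [527.4, 66.3, 97.8]
ee_rot: [[0.992, -0.124, -0.0], [-0.124, -0.992, -0.001], [-0.0, 0.001, -1.0]]
ft_force: [-1.7, -5.9, 0.6]
grip_width: 4.7
[-1.658718   -5.93900799  0.61263996] [-1.30995219  0.29442676  0.04963625] [527.39169288  66.30854153  97.80968272]
```

```bash
python3 -m creep '[0.005,0.03,0,0,0,0,1]'; python3 -m creep '[0.005,0.03,0,0,0,0,1]';  python3 -m creep '[0.005,0.03,0,0,0,0,1]'; python3 -m creep '[0,0,0,0,0,0,1]'
```

```text
t: 18.0
position: [527.4, 66.8, 97.8]
ee_rot: [[0.992, -0.124, -0.001], [-0.124, -0.992, -0.001], [-0.0, 0.002, -1.0]]
ft_force: [-2.2, -5.5, -0.0]
grip_width: 4.4
t: 18.12
position: [527.5, 67.3, 97.8]
ee_rot: [[0.992, -0.124, -0.001], [-0.124, -0.992, -0.002], [-0.0, 0.002, -1.0]]
ft_force: [-0.5, -6.6, 0.9]
grip_width: 4.5
t: 18.25
position: [527.6, 67.8, 97.9]
ee_rot: [[0.992, -0.124, -0.001], [-0.124, -0.992, -0.002], [-0.001, 0.002, -1.0]]
ft_force: [-1.7, -7.0, 1.6]
grip_width: 4.4
t: 18.38
position: [527.6, 67.8, 97.9]
ee_rot: [[0.992, -0.124, -0.001], [-0.124, -0.992, -0.002], [-0.001, 0.002, -1.0]]
ft_force: [-1.2, -6.5, 0.6]
grip_width: 4.5
```

```bash
python3 -m creep '[0.004,0.03,0,0,0,0,1]'; python3 -m creep '[0.004,0.03,0,0,0,0,1]';  python3 -m creep '[0.003,0.03,0,0,0,0,1]'; python3 -m creep '[0,0,0,0,0,0,1]'
```

```text
t: 18.5
position: [527.6, 68.3, 97.9]
ee_rot: [[0.992, -0.124, -0.001], [-0.124, -0.992, -0.002], [-0.001, 0.002, -1.0]]
ft_force: [-1.2, -7.0, 1.4]
grip_width: 4.4
t: 18.62
position: [527.7, 68.8, 97.9]
ee_rot: [[0.992, -0.124, -0.001], [-0.124, -0.992, -0.002], [-0.001, 0.003, -1.0]]
ft_force: [-1.6, -7.5, 1.4]
grip_width: 4.6
t: 18.75
position: [527.8, 69.5, 97.9]
ee_rot: [[0.992, -0.124, -0.001], [-0.124, -0.992, -0.003], [-0.001, 0.003, -1.0]]
ft_force: [-3.3, -9.1, 1.9]
grip_width: 4.4
t: 18.88
position: [527.8, 69.5, 97.9]
ee_rot: [[0.992, -0.124, -0.001], [-0.124, -0.992, -0.003], [-0.001, 0.003, -1.0]]
ft_force: [-2.3, -7.9, 1.4]
grip_width: 4.7
```

About 8 N has been reached. To test whether the catch holds, I'll ease the tool back 2 mm.

```bash
python3 -m creep '[-0.005,-0.04,0,0,0,0,1]'; python3 -m creep '[-0.005,-0.04,0,0,0,0,1,0,0,0,0,0,0,1]'; python3 -m creep '[-0.003,-0.03,0,0,0,0,1,0,0,0,0,0,0,1]'
```

```text
t: 19.0
position: [527.8, 69.5, 97.9]
ee_rot: [[0.992, -0.124, -0.001], [-0.124, -0.992, -0.001], [-0.0, 0.001, -1.0]]
ft_force: [-1.4, -5.1, 0.2]
grip_width: 4.9
t: 19.25
position: [527.8, 69.3, 97.8]
ee_rot: [[0.992, -0.123, -0.0], [-0.123, -0.992, -0.001], [-0.0, 0.001, -1.0]]
ft_force: [-0.1, -5.6, 0.7]
grip_width: 4.7
t: 19.5
position: [527.8, 69.0, 97.7]
ee_rot: [[0.992, -0.123, -0.0], [-0.123, -0.992, -0.0], [-0.0, 0.0, -1.0]]
ft_force: [-1.7, -5.2, -0.5]
grip_width: 4.4
```

```bash
python3 -m creep '[-0.002,-0.02,0,0,0,0,1,0,0,0,0,0,0,1]'; python3 -m creep '[-0.002,-0.02,0,0,0,0,1,0,0,0,0,0,0,1]'; python3 -m creep '[-0.002,-0.02,0,0,0,0,1,0,0,0,0,0,0,1]'
```

```text
t: 19.75
position: [527.8, 68.8, 97.7]
ee_rot: [[0.992, -0.123, -0.0], [-0.123, -0.992, 0.0], [-0.0, -0.0, -1.0]]
ft_force: [-0.4, -4.4, -2.6]
grip_width: 4.5
t: 20.0
position: [527.8, 68.7, 97.7]
ee_rot: [[0.992, -0.122, -0.0], [-0.122, -0.992, 0.001], [-0.0, -0.001, -1.0]]
ft_force: [-0.2, -2.0, -2.6]
grip_width: 4.5
t: 20.25
position: [527.8, 68.6, 97.7]
ee_rot: [[0.993, -0.122, 0.0], [-0.122, -0.993, 0.001], [-0.0, -0.001, -1.0]]
ft_force: [0.1, 0.5, -3.4]
grip_width: 4.5
```

```bash
python3 -m creep '[-0.002,-0.02,0,0,0,0,1,0,0,0,0,0,0,1]'; python3 -m creep '[-0.002,-0.02,-0.004,0,0,0,1,0,0,0,0,0,0,1]'
python3 - <<'E'
from h import *
c=grab("scene","11"); crop(c,160,260,280,360,6,"sc11.png")
E
```

```text
t: 20.5
position: [527.8, 68.5, 97.7]
ee_rot: [[0.993, -0.122, 0.0], [-0.122, -0.993, 0.001], [0.0, -0.001, -1.0]]
ft_force: [-0.4, 3.8, -5.1]
grip_width: 4.8
t: 20.75
position: [527.9, 68.4, 97.7]
ee_rot: [[0.993, -0.122, 0.0], [-0.122, -0.993, 0.002], [0.0, -0.002, -1.0]]
ft_force: [0.2, 5.7, -5.6]
grip_width: 4.7
```

View pics/sc11.png

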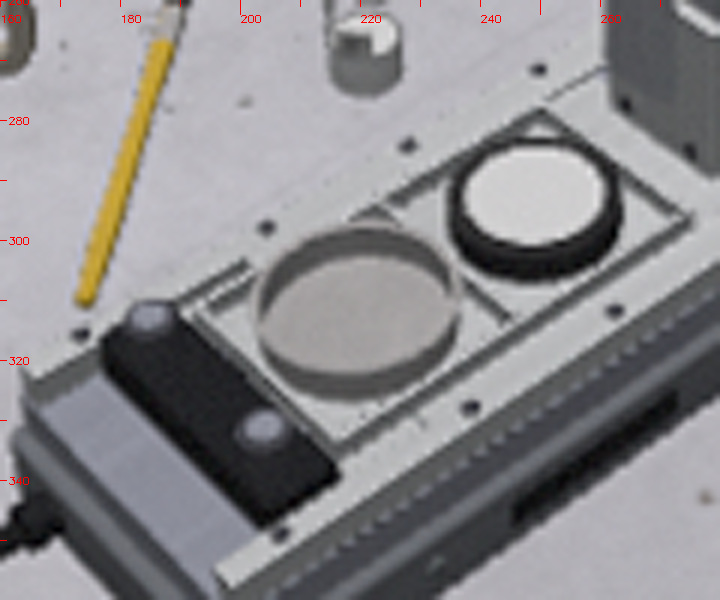

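It holds against a 5.7 N pull, so the catch is in. I'll relax the pull, then open.

```bash
python3 -m creep '[0.003,0.03,-0.004,0,0,0,1,0.002,0.02,-0.004,0,0,0,1,0,0,0,0,0,0,1]' 20; python3 -m creep '[0,0,0,0,0,0,0.95,0,0,0,0,0,0,0.85,0,0,0,0,0,0,0.75,0,0,0,0,0,0,0.6,0,0,0,0,0,0,0.6]'
```

```text
t: 21.18
position: [527.9, 68.5, 97.7]
ee_rot: [[0.992, -0.122, 0.0], [-0.122, -0.992, 0.001], [0.0, -0.001, -1.0]]
ft_force: [-1.6, 5.3, -1.6]
grip_width: 4.8
t: 21.8
position: [528.0, 67.4, 97.6]
ee_rot: [[0.992, -0.123, 0.0], [-0.123, -0.992, -0.0], [0.0, 0.0, -1.0]]
ft_force: [-0.8, -0.2, -1.3]
grip_width: 36.7
```

```bash
python3 -m creep '[0,0,0.3,0,0,0,0.6,0,0,0.6,0,0,0,0.6,0,0,0.8,0,0,0,0.6,0,0,1,0,0,0,0.6,0,0,1,0,0,0,0.6]'; python3 -m creep '[0,-0.6,1,0,0,0,0.6,0,-1,0.5,0,0,0,0.6,-0.3,-1,0,0,0,0,0.6,-0.5,-1,0,0,0,0,0.6,-0.5,-1,0,0,0,0,0.6]'; python3 -m creep '[-0.6,-1,0,0,0,0,0.6,-0.6,-1,0,0,0,0,0.6,-0.6,-1,0,0,0,0,0.6,-0.6,-0.2,0,0,0,0,0.6,0,0,0,0,0,0,0.6]'
python3 - <<'E'
from h import *
c=grab("scene","12"); crop(c,150,190,400,375,3,"sc12.png")
c=grab("wrist","12"); cv2.imwrite("pics/wrist12.png",c["color"][:,:,::-1])
c=grab("top","12"); crop(c,100,180,240,300,5,"t12.png")
E
```

```text
t: 22.42
position: [528.0, 67.8, 191.9]
ee_rot: [[0.992, -0.123, 0.001], [-0.123, -0.992, 0.0], [0.001, -0.0, -1.0]]
ft_force: [-0.1, 0.9, 0.8]
grip_width: 37.5
t: 23.05
position: [495.1, -48.0, 228.7]
ee_rot: [[0.992, -0.123, 0.002], [-0.123, -0.992, -0.0], [0.002, -0.0, -1.0]]
ft_force: [1.3, 0.3, 0.5]
grip_width: 37.1
t: 23.68
position: [434.4, -126.8, 228.0]
ee_rot: [[0.992, -0.124, 0.0], [-0.124, -0.992, 0.001], [0.0, -0.001, -1.0]]
ft_force: [0.4, 0.4, 0.3]
grip_width: 37.4
```

View pics/sc12.png

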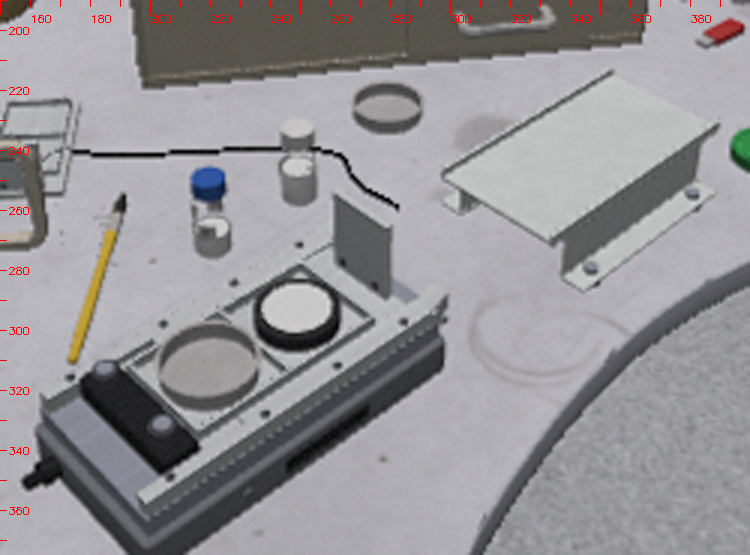

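View pics/t12.png

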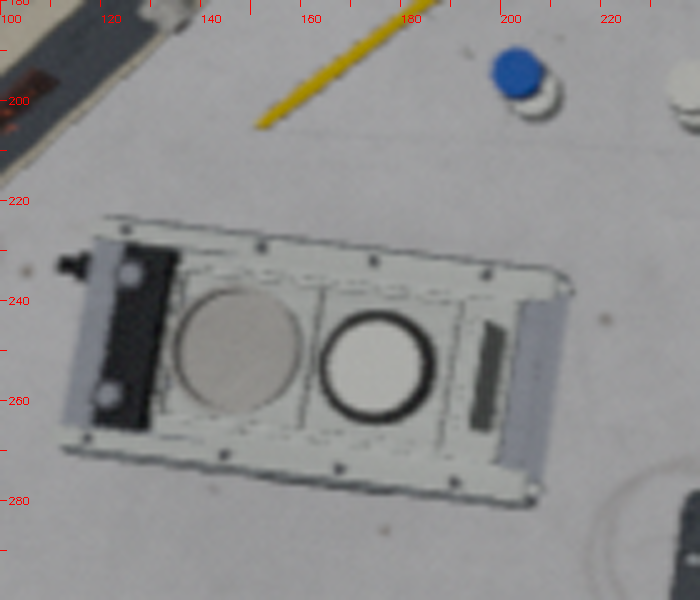

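The tray is home against the block, dish and tile are seated, and the vials and spare dish are untouched. Next I'll check that the tray did not creep back on release.

```bash
python3 - <<'E'
from h import *
g=lambda n:cv2.cvtColor(load(f"pics/scene{n}.npz")["color"],cv2.COLOR_RGB2GRAY).astype(np.float32)
a,b=g(11),g(12)
print(cv2.phaseCorrelate(a[285:330,195:260].copy(),b[285:330,195:260].copy(),cv2.createHanningWindow((65,45),cv2.CV_32F)))
c=load("pics/scene12.npz"); t=load("pics/top12.npz")
np.set_printoptions(precision=1,suppress=True)
print("handle top",atz(t,198.5,244.5,109.5),atz(t,195,266,109.5)); print("tile",atz(t,174.8,253.5,65),"dish",atz(t,147,250,62), "tilez",dep(t,175,253,2),"dishz",dep(t,147,250,2))
E
```

```text
((0.00033509196742897984, 0.5346695717191103), 0.9878931893242731)
handle top [546.6  60.1 109.5] [502.7  65.9 109.5]
tile [531.  119.3  65. ] dish [538.9 180.7  62. ] tilez [532.  118.6  66.3] dishz [539.4 182.6  56. ]
```

```bash
python3 -m creep '[0,0,0,0,0,0,0.6,0,0,0,0,0,0,0.6,0,0,0,0,0,0,0.6,0,0,0,0,0,0,0.6,0,0,0,0,0,0,0.6]' | head -2; python3 - <<'E'
from h import *
c=grab("scene","13")
g=lambda n:cv2.cvtColor(load(f"pics/scene{n}.npz")["color"],cv2.COLOR_RGB2GRAY).astype(np.float32)
a,b=g(12),g(13)
print(cv2.phaseCorrelate(a[285:330,195:260].copy(),b[285:330,195:260].copy(),cv2.createHanningWindow((65,45),cv2.CV_32F)))
from rig import hand_in
print(hand_in())
E
```

```text
t: 24.45
position: [435.3, -127.2, 227.5]
((-0.009383879126552586, 0.5452425382718395), 0.9968081725232395)
the job is handed in; nothing more can be done
None
```

The loaded tray is in the reader's bay, held by the catch. The gripper has let go and is clear, and I handed the job in at about 24 s of the 72 s allowed.

I pinched the handle, slid the tray off the stand, across the gap and into the bay, then pressed it about 5 mm into the bumper. The highest force along the push that I read while pressing home was about 9 N.

**Last checks**
- **Catch:** the tray held against a pull-back of about 5.7 N before I released it. It moved back about 1 mm from the deepest point, against the "under 1 mm" expected.
- **Position:** the tile's travel in the top pictures (about 266 mm) matches the tool's travel (about 267 mm).
- **Load and bystanders:** the dish and tile are seated in their pockets. The two vials and the spare dish look untouched in the final pictures.

**Two things not fully clean**
- **Image shift:** the picture comparison reported a vertical shift of about 0.5 pixel both on release and again between two still pictures. I took this as an error of the odd-height crop rather than real movement, but did not confirm it.
- **Handle reading:** the handle's position read from the top picture came out about 5 mm short of the tool's reading. I put this down to having picked the wrong edge of the plate, and relied on the tile instead.

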